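# Walk a free-running shuttle to its station with a hand roller on its crowned edge

### The arm

A 6-joint arm with a two-finger parallel gripper is mounted at the origin on the work surface. World frame = base frame: x ahead of the robot, y to its left, z up, the work surface at z = 0. Lengths are in m, angles in rad, forces in N, time in s.
With the tool pointing down it reaches from about 0.275 to 0.775 m from the base axis. Payload 14.6 kg.
Tool frame: the origin (TCP) lies midway between the tips of the shut fingers; the grasp point (between the pads) lies 19 mm behind it; z points along the fingers, y is the line along which they close (so a half turn about z gives the same grasp; the last joint's range is limited). The gripper opens to 85 mm and grips with 20 to 120 N. Pads are 22 mm wide; open, the fingers measure 114 mm over their backs; the gripper's body (76 mm by 85 mm) begins 54 mm behind the grasp point. The pads swing forward as they close: fully open they stand 13 mm farther back than shut.
Start: joints at [-1.295, 0.263, -0.048, 1.259, 0, 1.415], TCP at [0.219, -0.477, 0.231] pointing down, gripper open.
Joint ranges: [-2.65, 2.65], [-0.89, 1.7], [-1.18, 1.37], [-2.13, 2.11], [-1.35, 1.29], [-3.14, 3.14]. Speed limits (rad/s): [1.89, 1.89, 2.57, 2.79, 3.14, 3.14].

### API

Orientations are given as a rotation vector (axis times angle).
In Python, from workcell import * gives the robot as it stands.
- The arm moves only by the tool jog_arm, never from a script. Its argument "deltas" is a list of rows, each a list of 2 entries, a list of its own where there are three numbers: the shift along the tool's x, y, z each as a share of 0.1 m, from -1 to 1, then the turn about the tool's z as a share of pi/2 rad, from -1 to 1. In form: [[[x, y, z], spin], ...]. A call has 1 to 5 rows; each row is the pose to reach, as a shift and turn from the pose commanded when the call began, along the tool's axes at that moment; what a row does not reach only later rows make up. A row lasts 1/10 s, in which the tool goes at most 50 mm and 8.59 degrees, less where a joint would pass 70% of its speed; a pose out of reach is approached as far as the arm can. A call with a number of a shift or a turn outside -1 to 1 is refused whole. A call with a gripper value outside its range is refused whole. "claw" is the opening, from 0 (shut) to 1 (fully open), set as the call begins (left out, the last holds). The fingers move at their own pace and stop on an object; "grip_force" is the grip in N (left out, the last holds). Time passes only in rows, so rows that repeat a pose let the fingers close. It gives the time, the measured TCP pose, the force, the opening and the grip force at its end, in the units of the state.
- get_obs(): the state, without advancing time (a new reading comes with each control period).
- capture(name): name is "scene" or "top"; returns (picture, depth): 420x560x3 uint8, red, green, blue; 420x560 float32, m along the optical axis (not along the pixel's ray), 0 where there is no reading.
- camera_params(name): a dict with "vfov" (degrees; the focal length in pixels is half the picture's height over the tangent of half this angle, whatever the lens; pixels are square), "cx", "cy" (the principal point, pixels), "dist_coeffs" ([k1, k2, p1, p2, k3] as OpenCV has them; the pictures are not rectified), "eye" and "attitude" of the camera in the world. Camera axes: x right, y up, looking along -z (the intrinsics and any distortion apply to the point x, -y, -z); pixel columns grow to the right and rows downward; lengths in m; the calibration is good to about 2 mm. A picture is of the moment at which its call begins. camera_params takes no time and is no camera call.
- hand_in(): hands the job in; it is judged then, once.
The state is a dict: "t": time; "joint_positions": joint angles; "joint_velocities": joint speeds; "effort": joint torques, N m; "position": TCP position; "ee_rot": TCP orientation; "wrist_force": force on the tool from outside, world axes, zero at the start; "moment": the same for the moment, N m; "finger_gap": finger opening in m; "gripper_force": force on a finger pad.
Only numpy, scipy, OpenCV 4.12 (cv2) and the standard library are available. Lean on these libraries where they do the work, as an engineer would, in place of code of your own. Each camera call takes 0.05 s, during which the arm holds its last target. There are 200 camera calls.

### The job

Pick up the hand roller and run its wheel along the crowned front edge of the spring-backed shoe, pressing with about 4 N and staying between 2 and 6 N all the way, so that the free-running shuttle is walked along its bed to the station post; keep it there, pointer in line with the post and the wheel still pressed, for six seconds. Then draw the wheel back off the edge and finish holding the roller clear in the gripper, with the shuttle left at rest at the post. Let nothing but the roller touch the crowned edge, and never let the shuttle run into its end stops.

Things in the scene. Friction and masses are not known exactly. Their poses are not given: they have to be found in the camera images.
- bed: Fixed aluminium bed of the transfer slide, 150 mm deep (x) by 500 mm long (y), with two steel rails and dark end stops; origin at the centre of its underside, on the table. Its x axis points away from the robot, y along the rails to the left, z up; its place and yaw vary. Shuttle, shoe, edge and post keep its axes.
- shuttle (a joint): Travel in m of the dark steel shuttle along the bed's +y, 0 at mid-bed, hard end stops at -0.15 and +0.15; starts at rest on the right half. It runs almost freely: the mass moving along y (shuttle, shoe and edge together) is nominally 5 kg, true value hidden, 0.8 to 1.2 of this; viscous drag 2 N s/m, dry friction 0.04 N, no spring along y.
- shoe (a joint): How far in m the sprung shoe with the crowned edge is pushed back into the shuttle along the bed's +x axis: 0 free, stop at 0.055. It is the force gauge: spring 160 N/m without preload (0.0125 is 2 N, 0.025 is 4 N, 0.0375 is 6 N), damper 14 N s/m; moving mass 0.8 kg.
- crown (a point): Foremost point (apex, mid-thickness) of the crowned edge: 115 mm in front (-x) of the bed's centre line and 69 mm above the table when the shoe is free; moves with shuttle and shoe. Axes as the bed's. The edge is a smooth convex upright steel face bulging to the robot, an arc of radius 200 mm (centre 200 mm behind the apex), 190 mm long along y, from 52 to 86 mm above the table.
- edge: Steel plate with the crowned edge, fixed on the shoe; origin 115 mm behind the apex, at table height; axes as the bed's. Only the roller may touch it. The wheel turns freely, so its push acts along the arc's radius: held left (+y) of the apex it drives the shuttle right (-y), and the other way round; the shuttle runs away from a wheel not kept in balance.
- pointer (a point): Tip of the 12 mm wide steel finger that sticks out of the back of the shuttle, 98 mm behind (+x) its centre line, 92 mm above the table, at the same y as the crown apex. Axes as the bed's.
- post: Station post: black foot 60 x 50 mm with an upright 20 mm steel rod, a flat tongue and a ball, 157 mm tall, fixed behind the bed, 128 mm behind its centre line and square with it; origin on the table under the rod. Where it stands along the bed varies. The shuttle is at the station when pointer and rod have the same y along the bed.
- roller: Hand roller, 126 mm tall, 0.28 kg, standing on its wheel: steel wheel of radius 25 mm, 24 mm high, free to spin about the handle's axis; thin stem; black collar 52 to 58 mm up; square black grip 26 x 26 mm, 58 to 120 mm up. Origin at the centre of the wheel's underside, z up the handle, x and y square with the grip. Stands in front of the bed, left or right of it.
- wheel_mid (a point): Centre of the roller's wheel, on its axis, 12 mm above its underside. Touching the edge it lies 225 mm from the arc's centre.

How it is judged:
On the way, in this order (a step that is already met when the one before it is completed fails the run):
1. the roller is lifted off the table in the gripper (height (world z) of roller above 0.03 m and contact force between the fingers and roller above 1 N), for 0.2 s.
2. the wheel presses the crowned edge with 2 to 6 N (all of step 1 and value of joint shoe between 0.0125 and 0.0375 m and x of wheel_mid in the frame of crown above -0.04 m), for 0.4 s.
3. the shuttle stays within 15 mm of the station, the wheel pressing with 2 to 6 N, for 5.5 s (all of step 2 and y of pointer in the frame of post between -0.015 and 0.015 m), for 5.5 s.
At the end, for the whole second after the job is handed in: The pointer stands within 15 mm of the post along the bed, the shuttle at rest (under 10 mm/s) and the shoe sprung out (under 4 mm); the roller is held in the gripper, its underside more than 30 mm above the table and its wheel at least 20 mm clear of the edge (all of step 1 and y of pointer in the frame of post between -0.015 and 0.015 m and velocity of joint shuttle between -0.01 and 0.01 m/s and value of joint shoe below 0.004 m and x of wheel_mid in the frame of crown below -0.045 m); the arm keeps its last pose, push and grip.
It fails at once if the shoe is pressed harder than 6 N (pushed back more than 37.5 mm) (value of joint shoe above 0.0375 m).
It fails at once if the shuttle runs into an end stop (value of joint shuttle above 0.146 m or value of joint shuttle below -0.146 m).
It fails at once if the press falls below 2 N on the way: the shuttle is more than 20 mm from its start and more than 20 mm from the station (distance of pointer from where it was at the start of the episode above 0.02 m and (y of pointer in the frame of post above 0.02 m or y of pointer in the frame of post below -0.02 m) and value of joint shoe below 0.0125 m).
It fails at once if the fingers or the arm touch the crowned edge (contact force between any of the fingers, the arm and edge above 0.5 N).
It also fails if it takes over 67 s, if anything falls off the work surface, if the arm or the gripper's body presses on something with over 40 N, if the wrist force passes 120 N, or if a joint passes its speed limit or range.

## Working session

There is one attempt and no reset: what is moved stays moved. The work goes in short steps, Python scripts to look and compute and a tool call to move; the robot and the scene stay as the last step left them, time stands still between calls to the robot, and variables do not carry over. Pictures are saved under pics/ and viewed, at most 10 in all, crops included, and the job is handed in when it is done.

Besides the shell and the picture viewer there is one more tool, called after "Call:" as a command line: name --argument value ..., lists and objects as JSON in quotes. jog_arm: Moves the arm, as the interface text tells. Its arguments: {"type":"object","properties":{"deltas":{"type":"array","items":{"type":"array"}},"claw":{"type":"number"},"grip_force":{"type":"number"}},"required":["deltas"]}

```bash
ls; mkdir -p pics
python3 - <<'E'
from workcell import *
import cv2,numpy as np
for n in("scene","top"):
    p,d=capture(n); cv2.imwrite(f"pics/{n}0.png",p[:,:,::-1]); np.savez(f"{n}0.npz",p=p,d=d)
    print(n,camera_params(n),d.min(),d.max())
print(get_obs())
E
```

```text
pics
scene {'vfov': 50.2756055937265, 'cx': 285.04920305546784, 'cy': 212.14919975673695, 'dist_coeffs': array([-0.01011037,  0.        ,  0.        ,  0.        ,  0.        ]), 'eye': array([1.10731853, 0.3545852 , 0.81073322]), 'attitude': array([0.41300828, 0.74945023, 2.04050778])} 0.0 3.1997087
top {'vfov': 48.91833614325663, 'cx': 288.78756848492054, 'cy': 197.72142320997781, 'dist_coeffs': array([0.02494076, 0.        , 0.        , 0.        , 0.        ]), 'eye': array([0.46996733, 0.00194959, 1.07830655]), 'attitude': array([ 0.1237045 , -0.09727114, -1.59100507])} 0.0 2.0031366
{'t': 0.1, 'joint_positions': array([-1.29529985e+00,  2.63503296e-01, -4.88572691e-02,  1.25939563e+00,
       -2.79852129e-05,  1.41546745e+00]), 'joint_velocities': array([-7.28956145e-04, -3.07035349e-03,  2.33176078e-03,  5.51891278e-05,
       -1.49393704e-03,  8.70899100e-04]), 'effort': array([ 2.25838354e-03, -6.38573456e+01,  3.85067725e+01,  9.91302106e-03,
       -2.12303444e-04,  2.74134737e-05]), 'position': array([ 0.21915975, -0.47680697,  0.23086451]), 'ee_rot': array([-3.06805065e+00, -6.71312837e-01,  1.34376159e-04]), 'wrist_force': array([-0.43254436,  0.48786389, -0.12976711]), 'moment': array([ 0.00477037, -0.06273755,  0.0395958 ]), 'gripper_force': 0.0, 'finger_gap': 0.08596247463910676}
```

View pics/top0.png

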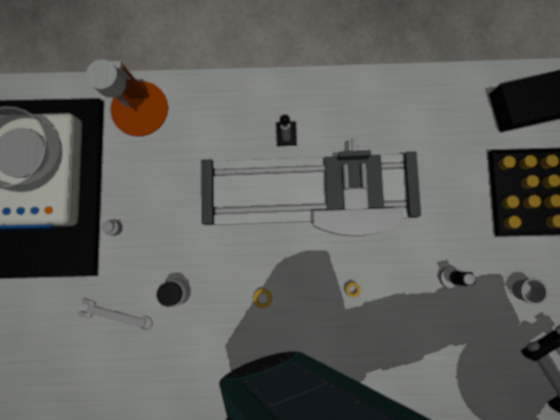

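View pics/scene0.png

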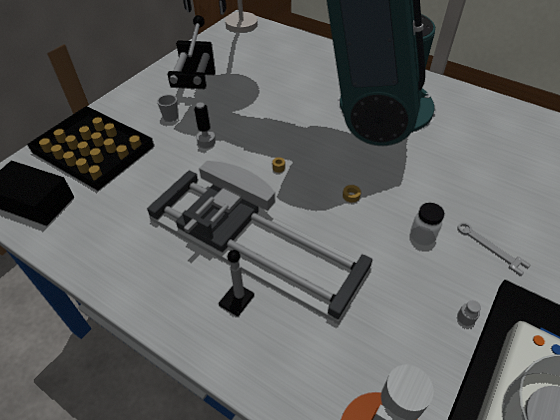

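The top view shows the bed (cols 200–420, rows 150–228) with the shuttle at col ~355. The crowned edge bulges down to row ~236, the post is at (286,130) and the roller at (460,278). In the scene view the roller is at (204,125) and the post at (236,290).

```bash
cat > h.py <<'E'
from workcell import *
import cv2,numpy as np
from scipy.spatial.transform import Rotation as R
def cam(n,shape=(420,560)):
    c=camera_params(n); f=shape[0]/2/np.tan(np.radians(c["vfov"]/2))
    K=np.array([[f,0,c["cx"]],[0,f,c["cy"]],[0,0,1]]); return c,K,R.from_rotvec(c["attitude"]).as_matrix()
def rays(n):
    c,K,M=cam(n); v,u=np.mgrid[0:420,0:560]
    q=cv2.undistortPoints(np.stack([u,v],-1).reshape(-1,1,2).astype(float),K,c["dist_coeffs"]).reshape(420,560,2)
    return c["eye"],np.stack([q[...,0],-q[...,1],-np.ones((420,560))],-1)@M.T
def cloud(n,d):
    e,r=rays(n); P=e+r*d[...,None]; P[d==0]=np.nan; return P
def proj(n,X):
    c,K,M=cam(n); Y=(np.atleast_2d(X)-c["eye"])@M; Y=Y*[1,-1,-1]
    return cv2.projectPoints(Y,np.zeros(3),np.zeros(3),K,c["dist_coeffs"])[0].reshape(-1,2)
E
python3 - <<'E'
from h import *
np.set_printoptions(precision=4,suppress=True)
for n in("top","scene"):
    z=np.load(n+"0.npz"); P=cloud(n,z["d"]); g=z["p"].mean(2)
    Z=P[...,2]
    def rg(x0,x1,y0,y1,z0,z1): return (P[...,0]>x0)&(P[...,0]<x1)&(P[...,1]>y0)&(P[...,1]<y1)&(Z>z0)&(Z<z1)
    work=rg(.2,.8,-.45,.3,.01,.2)
    print(n,"hist",np.histogram(Z[rg(.3,.75,-.3,.3,.005,.2)],bins=np.arange(.005,.2,.008)))
    print("table z",np.nanmedian(Z[rg(.3,.6,.05,.25,-.02,.01)]))
    lab=cv2.connectedComponentsWithStats(work.astype(np.uint8))
    for i,s in enumerate(lab[2][1:],1):
        if s[4]>30:
            m=lab[1]==i; print(s,np.nanmin(P[m],0),np.nanmax(P[m],0),np.median(P[m],0))
E
```

```text
top hist (array([1292, 5362,  309, 1504, 3084, 1286,  369,  320,  275, 1430, 1297,
         22,    0,    0,    0,    0,    0,    0,    0,    1,    1,    2,
          2,    4]), array([0.005, 0.013, 0.021, 0.029, 0.037, 0.045, 0.053, 0.061, 0.069,
       0.077, 0.085, 0.093, 0.101, 0.109, 0.117, 0.125, 0.133, 0.141,
       0.149, 0.157, 0.165, 0.173, 0.181, 0.189, 0.197]))
table z -0.001327714186119655
[276 114  21  32 408] [ 0.7478 -0.0022  0.01  ] [0.7992 0.0458 0.1585] [0.7624 0.0222 0.0483]
[  201   138   221    98 15281] [ 0.5272 -0.2787  0.01  ] [0.7394 0.2183 0.0957] [ 0.6332 -0.0546  0.0361]
[440 266  35  23 595] [ 0.4072 -0.36    0.0104] [ 0.456  -0.3178  0.1294] [ 0.4324 -0.3325  0.0582]
[158 278  33  30 765] [0.3809 0.2473 0.0103] [0.442  0.2999 0.0891] [0.413  0.2677 0.0821]
[344 282  16  15 144] [ 0.394  -0.1347  0.0103] [ 0.425  -0.1021  0.0287] [ 0.4096 -0.1182  0.0238]
[252 288  20  20 217] [0.3734 0.0631 0.0117] [0.4156 0.1058 0.0254] [0.3938 0.0836 0.0184]
[219 351  88  36 690] [ 0.2479 -0.0099  0.0928] [0.3016 0.1543 0.2   ] [0.285  0.0732 0.1681]
scene hist (array(
[... 376 characters left out ...]
257746331223
[ 341   96   78   50 2575] [ 0.2058 -0.0108  0.0752] [0.3024 0.1605 0.2   ] [0.2827 0.0847 0.1546]
[194 103  22  43 582] [ 0.4065 -0.3603  0.0104] [ 0.4576 -0.3097  0.1271] [ 0.4386 -0.3286  0.0646]
[ 94 138  60  50 447] [ 0.5191 -0.45    0.01  ] [ 0.7212 -0.442   0.0331] [ 0.6285 -0.4468  0.0211]
[273 158  13  13 131] [ 0.3904 -0.1289  0.0101] [ 0.4258 -0.096   0.0268] [ 0.4117 -0.1114  0.021 ]
[  147   161   226   162 15798] [ 0.5249 -0.2727  0.01  ] [0.7998 0.2276 0.1573] [ 0.6426 -0.0187  0.0343]
[343 185  19  15 186] [0.3715 0.0683 0.0101] [0.4167 0.1117 0.0227] [0.3949 0.0902 0.0177]
[410 203  33  40 817] [0.3844 0.2526 0.01  ] [0.4445 0.3    0.089 ] [0.4328 0.2792 0.069 ]
```

Run:
```python
from h import *
np.set_printoptions(precision=4,suppress=True)
for n in("top","scene"):
    z=np.load(n+"0.npz"); P=cloud(n,z["d"]); g=z["p"].max(2)
    X,Y,Z=P[...,0],P[...,1],P[...,2]
    dark=(g<95)&(Z>.02)&(Z<.07)&(X>.5)&(X<.78)&(abs(Y)<.32)
    lab=cv2.connectedComponentsWithStats(dark.astype(np.uint8)); C=[]
    for i,s in enumerate(lab[2][1:],1):
        if s[4]>150:
            m=(lab[1]==i); top=m&(Z>np.percentile(Z[m],50)-.004)
            r=cv2.minAreaRect(np.float32(P[top][:,:2])); print(n,"dark",s,"zmed",np.median(Z[top]),np.array(r[0]),np.array(r[1]),r[2])
    roll=(X>.38)&(X<.48)&(Y>-.38)&(Y<-.29)
    m=roll&(Z>.115); r=cv2.minAreaRect(np.float32(P[m][:,:2])); print("roller top",m.sum(),np.array(r[0]),r[1],r[2],np.median(P[m],0))
    m=(X>.70)&(X<.83)&(abs(Y-.022)<.05)
    for a,b in((.012,.025),(.05,.1),(.125,.17)):
        k=m&(Z>a)&(Z<b); 
        if k.sum()>4:
            r=cv2.minAreaRect(np.float32(P[k][:,:2])); print("post",a,k.sum(),np.median(P[k],0),P[k].min(0),P[k].max(0),np.array(r[0]),r[1],r[2])
    k=(X>.68)&(X<.8)&(Y<-.03)&(Z>.075); print("pointer+",k.sum())
    for x in np.arange(.66,.76,.01):
        q=k&(X>x)&(X<x+.01)
        if q.sum(): print("  ",round(x,2),q.sum(),P[q].min(0),P[q].max(0))
    k=(X<.62)&(X>.45)&(abs(Y)<.28)&(Z>.07)&(Z<.1)
    if k.sum():
        print("edge z",np.median(Z[k]),P[k].min(0),P[k].max(0))
# roller picture crop
im=cv2.imread("pics/top0.png"); sc=cv2.imread("pics/scene0.png")
a=cv2.resize(im[255:305,430:490],None,fx=6,fy=6); b=cv2.resize(sc[95:155,180:240],None,fx=5,fy=5)
c=cv2.resize(im[100:180,260:400],None,fx=5,fy=5,interpolation=cv2.INTER_CUBIC)
o=np.zeros((600,800,3),np.uint8); o[:300,:360]=a; o[:300,400:700]=b; o=np.vstack([o[:300],cv2.resize(c,(525,300)) if 0 else np.pad(cv2.resize(c,(525,300)),((0,0),(0,275),(0,0)))]); cv2.imwrite("pics/crop0.png",o)
```

```text
top dark [402 151  19  66 921] zmed 0.042835389428498294 [ 0.6427 -0.2602] [0.1484 0.0315] 1.1135958433151245
top dark [ 310  155   85   56 2411] zmed 0.04496962620718348 [ 0.6489 -0.1291] [0.1244 0.1297] 0.7575841546058655
top dark [201 159  16  66 842] zmed 0.0424136442819798 [0.6374 0.2018] [0.148  0.0323] 0.2953461706638336
roller top 163 [ 0.4307 -0.3416] (0.025572458282113075, 0.025361984968185425) 8.241002082824707 [ 0.4309 -0.3398  0.1229]
post 0.012 322 [0.7098 0.0187 0.0144] [ 0.7001 -0.0267  0.012 ] [0.8055 0.07   0.0239] [0.7528 0.0217] (0.10537367314100266, 0.0967412069439888) 0.043648332357406616
post 0.05 58 [0.7595 0.022  0.0749] [0.7574 0.013  0.0501] [0.7658 0.032  0.0994] [0.7614 0.0227] (0.018971841782331467, 0.00803444441407919) 87.5062255859375
post 0.125 106 [0.7649 0.0223 0.152 ] [0.7562 0.012  0.1252] [0.7783 0.033  0.1585] [0.7672 0.0225] (0.020943118259310722, 0.02197161316871643) 88.31388092041016
pointer+ 296
   0.68 3 [ 0.6826 -0.1503  0.0753] [ 0.6841 -0.1065  0.0766]
   0.69 24 [ 0.6994 -0.155   0.0752] [ 0.7    -0.0937  0.0938]
   0.7 175 [ 0.7    -0.
[... 802 characters left out ...]
0.0319] (0.01104982104152441, 0.01987503468990326) 47.6728401184082
post 0.125 160 [0.771  0.0312 0.1503] [0.757  0.0174 0.1259] [0.7801 0.039  0.1573] [0.7681 0.0288] (0.020719625055789948, 0.022149767726659775) 43.300350189208984
pointer+ 329
   0.68 1 [ 0.6803 -0.1449  0.0753] [ 0.6803 -0.1449  0.0753]
   0.69 8 [ 0.6977 -0.1372  0.0774] [ 0.7    -0.0903  0.0907]
   0.7 148 [ 0.7    -0.1577  0.075 ] [ 0.71   -0.0879  0.0937]
   0.71 100 [ 0.71   -0.1572  0.0753] [ 0.7195 -0.0882  0.0934]
   0.72 38 [ 0.7201 -0.1279  0.0816] [ 0.7299 -0.1161  0.0933]
   0.73 34 [ 0.7306 -0.1278  0.0792] [ 0.7397 -0.1163  0.0916]
edge z 0.08401515889006284 [ 0.5249 -0.2231  0.07  ] [ 0.5838 -0.0279  0.0886]
```

View pics/crop0.png

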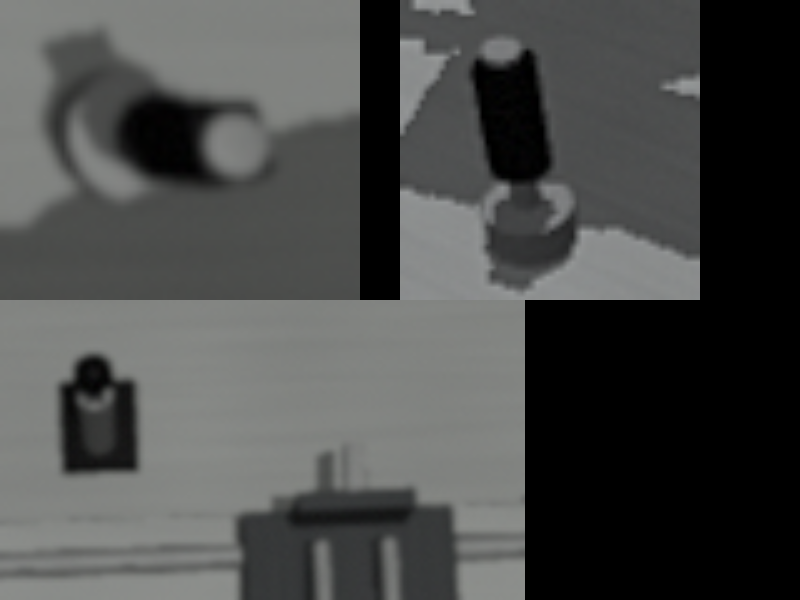

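The crop shows the square black grip with its round bright cap, the wheel with a thin stem, and the pointer finger (top crop) about 150 mm to the right of the post. Bed yaw is ≈0.011 rad, the shuttle is at ≈-0.10 and the target ≈+0.05.

Call:
jog_arm --deltas '[[[0.4,-0.06,0],-0.095],[[0.8,-0.12,0],-0.19],[[1,-0.15,0],-0.285],[[1,-0.15,0],-0.38],[[1,-0.15,0],-0.475]]' --claw 1 --grip_force 60

```text
t: 0.6
position: [0.3044, -0.421, 0.231]
ee_rot: [-2.606, -1.753, -0.0]
wrist_force: [-0.3, -1.0, -0.3]
finger_gap: 0.0854
gripper_force: 0.0
```

```bash
cat >> h.py <<'E'
def to(x,y,z,yaw=None):
    "deltas in tool axes to a world TCP, tool-x yaw in deg"
    o=get_obs(); M=R.from_rotvec(o["ee_rot"]).as_matrix(); d=M.T@(np.array([x,y,z])-o["position"])/.1
    cur=np.degrees(np.arctan2(M[1,0],M[0,0])); s=0 if yaw is None else -(yaw-cur)/90
    print("t",round(o["t"],2),"pos",o["position"].round(4),"yaw",cur.round(2),"gap",round(o["finger_gap"],4),"F",o["wrist_force"].round(2),"j6",o["joint_positions"][5].round(2))
    print("delta",d.round(3),"spin",round(s,3))
E
python3 -c "
from h import *
to(.4305,-.338,.2,99)"
```

```text
t 0.6 pos [ 0.3044 -0.421   0.231 ] yaw 67.87 gap 0.0854 F [-0.28 -0.97 -0.34] j6 0.86
delta [1.244 0.855 0.311] spin -0.346
```

Call:
jog_arm --deltas '[[[0.3,0.2,0],-0.09],[[0.6,0.4,0],-0.18],[[0.9,0.6,0],-0.27],[[1,0.8,0],-0.346],[[1,0.85,0],-0.346]]'

```text
t: 1.1
position: [0.4225, -0.361, 0.2309]
ee_rot: [-2.043, -2.387, -0.001]
wrist_force: [-0.4, 0.5, 0.7]
finger_gap: 0.0853
gripper_force: 0.0
```

```bash
python3 -c "
from h import *
to(.4305,-.338,.17,99)"
```

```text
t 1.1 pos [ 0.4225 -0.361   0.2309] yaw 98.88 gap 0.0853 F [-0.37  0.49  0.72] j6 0.56
delta [0.215 0.115 0.609] spin -0.001
```

Call:
jog_arm --deltas '[[[0.215,0.115,0.1],0],[[0.215,0.115,0.4],0],[[0.215,0.115,0.6],0],[[0.215,0.115,0.6],0],[[0.215,0.115,0.6],0]]'

```text
t: 1.6
position: [0.4285, -0.3393, 0.1717]
ee_rot: [-2.051, -2.379, 0.0]
wrist_force: [0.3, -0.5, 0.8]
finger_gap: 0.0854
gripper_force: 0.0
```

Run:
```python
from h import *
to(.4305,-.338,.073,99)
p,d=capture("scene"); cv2.imwrite("pics/s1.png",cv2.resize(p[60:200,130:300,::-1],None,fx=4,fy=4)); np.savez("s1.npz",p=p,d=d)
```

```text
t 1.6 pos [ 0.4285 -0.3393  0.1717] yaw 98.46 gap 0.0854 F [ 0.3  -0.51  0.79] j6 0.6
delta [0.009 0.022 0.987] spin -0.006
```

View pics/s1.png

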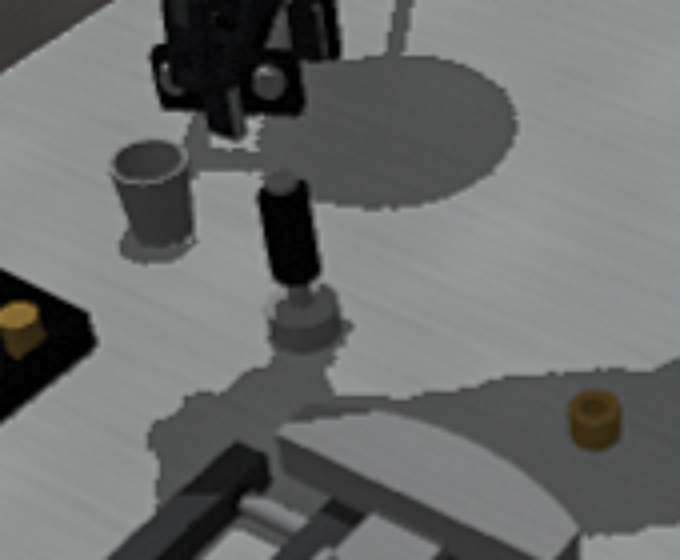

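The near fingertip is at crop (232,130), i.e. pixel (188,92), and the roller cap at pixel (201,106). Next I check the camera offset against the known finger position.

Run:
```python
from h import *
o=get_obs(); M=R.from_rotvec(o["ee_rot"]).as_matrix(); p=o["position"]
for a in(.0425,.05,.057):
  print(a,[proj("scene",p+M@[0,a,-b]).round(1) for b in (.013,.02)])
P=cloud("scene",np.load("s1.npz")["d"]); print(P[80:96,186:190][::3].round(4))
c=P[84:96,178:196].reshape(-1,3); c=c[(c[:,0]<.52)&(c[:,2]>.17)&(c[:,2]<.25)]; print(len(c),np.median(c,0),c.min(0),c.max(0))
print("expect",(p+M@[0,.0,-.013]),M[:,1])
```

```text
0.0425 [array([[186.6,  92.2]]), array([[186.1,  89.7]])]
0.05 [array([[184.9,  93.9]]), array([[184.4,  91.4]])]
0.057 [array([[183.3,  95.5]]), array([[182.8,  93. ]])]
[[[ 0.4813 -0.3163  0.2303]
  [ 0.4756 -0.3192  0.2262]
  [ 0.4766 -0.3149  0.2283]
  [ 0.2973 -0.5011  0.0641]]

 [[ 0.4788 -0.3208  0.2194]
  [ 0.4749 -0.3218  0.2169]
  [ 0.4762 -0.3171  0.2194]
  [ 0.4703 -0.3201  0.215 ]]

 [[ 0.4812 -0.3201  0.213 ]
  [ 0.4776 -0.3207  0.2108]
  [ 0.4742 -0.321   0.2088]
  [ 0.4738 -0.3182  0.2095]]

 [[ 0.4819 -0.3212  0.2049]
  [ 0.479  -0.3211  0.2033]
  [ 0.4762 -0.3208  0.2018]
  [ 0.4766 -0.317   0.2035]]

 [[ 0.4839 -0.321   0.198 ]
  [ 0.4818 -0.3199  0.1972]
  [ 0.4764 -0.3224  0.1931]
  [ 0.4746 -0.321   0.1926]]

 [[ 0.2928 -0.5306 -0.0016]
  [ 0.2893 -0.53   -0.0034]
  [ 0.4754 -0.3254  0.1831]
  [ 0.4751 -0.3224  0.184 ]]]
109 [ 0.47945151 -0.32219113  0.20249285] [ 0.46789418 -0.33761434  0.18305025] [ 0.4858039  -0.31541484  0.21873822]
expect [ 0.42879658 -0.33952228  0.18524353] [9.89055802e-01 1.47541353e-01 4.11028191e-04]
```

Call:
jog_arm --deltas '[[[-0.03,0,0.3],0],[[-0.03,0,0.6],0],[[-0.03,0,0.85],0],[[-0.03,0,0.98],0],[[-0.03,0,0.98],0]]'

```text
t: 2.15
position: [0.429, -0.342, 0.0728]
ee_rot: [-2.05, -2.379, -0.0]
wrist_force: [-0.5, -0.3, 0.5]
finger_gap: 0.0858
gripper_force: 0.0
```

Call:
jog_arm --deltas '[[[0,0,0],0],[[0,0,0],0],[[0,0,0],0],[[0,0,0],0],[[0,0,0],0]]' --claw 0 --grip_force 60

```text
t: 2.65
position: [0.4296, -0.3422, 0.0738]
ee_rot: [2.049, 2.38, -0.0]
wrist_force: [0.6, -0.1, 5.4]
finger_gap: 0.0252
gripper_force: 61.9
```

Call:
jog_arm --deltas '[[[0,0,0],0],[[0,0,0],0],[[0,0,0],0],[[0,0,0],0],[[0,0,0],0]]'

```text
t: 3.15
position: [0.4296, -0.3422, 0.0738]
ee_rot: [2.049, 2.38, -0.0]
wrist_force: [-0.6, 0.7, 6.3]
finger_gap: 0.0251
gripper_force: 62.1
```

Run:
```python
from h import *
to(.4305,-.341,.2,99)
```

```text
t 3.15 pos [ 0.4296 -0.3422  0.0738] yaw 98.57 gap 0.0251 F [-0.62  0.71  6.26] j6 0.6
delta [ 0.01   0.011 -1.262] spin -0.005
```

Call:
jog_arm --deltas '[[[0,0,-0.2],0],[[0,0,-0.4],0.044],[[0,0,-0.57],0.088],[[0,0,-0.57],0.088],[[0,0,-0.57],0.088]]'

```text
t: 3.65
position: [0.4292, -0.3418, 0.1297]
ee_rot: [-2.206, -2.236, 0.0]
wrist_force: [-0.5, 0.4, -3.7]
finger_gap: 0.0251
gripper_force: 61.2
```

Run:
```python
from h import *
to(.46,-.1305,.131,90.66)
```

```text
t 3.65 pos [ 0.4292 -0.3418  0.1297] yaw 90.77 gap 0.0251 F [-0.49  0.38 -3.73] j6 0.74
delta [ 2.109  0.336 -0.013] spin 0.001
```

Call:
jog_arm --deltas '[[[0.3,0.1,0],0],[[0.6,0.2,0],0],[[1,0.3,0],0],[[1,0.3,0],0]]'

```text
t: 4.05
position: [0.4579, -0.2374, 0.129]
ee_rot: [-2.201, -2.237, -0.001]
wrist_force: [-0.2, -0.9, -2.2]
finger_gap: 0.025
gripper_force: 61.0
```

Call:
jog_arm --deltas '[[[0.3,0,0],0],[[0.6,0,0],0],[[0.9,0,0],0],[[1,0,0],0],[[1,0,0],0]]'

```text
t: 4.55
position: [0.4566, -0.1406, 0.1296]
ee_rot: [-2.205, -2.236, 0.001]
wrist_force: [-0.3, 0.0, -1.7]
finger_gap: 0.0253
gripper_force: 61.1
```

Run:
```python
from h import *
to(.46,-.1305,.131,90.66)
o=np.zeros((600,800,3),np.uint8)
for n,x,(r,c) in(("scene",0,(110,160)),("top",400,(120,230))):
    p,d=capture(n); np.savez(n+"2.npz",p=p,d=d); o[:, x:x+400]=cv2.resize(p[r:r+150,c:c+100 if n=="scenex" else c+100,::-1],(400,600))
cv2.imwrite("pics/c2.png",o)
o=get_obs(); print(proj("scene",o["position"]-[0,0,.0618]),proj("top",o["position"]-[0,0,.0618]))
```

```text
t 4.55 pos [ 0.4566 -0.1406  0.1296] yaw 90.81 gap 0.0253 F [-0.29  0.03 -1.71] j6 1.09
delta [ 0.101  0.036 -0.014] spin 0.002
[[257.68322534 155.32011842]] [[364.35095352 267.46554233]]
```

View pics/c2.png

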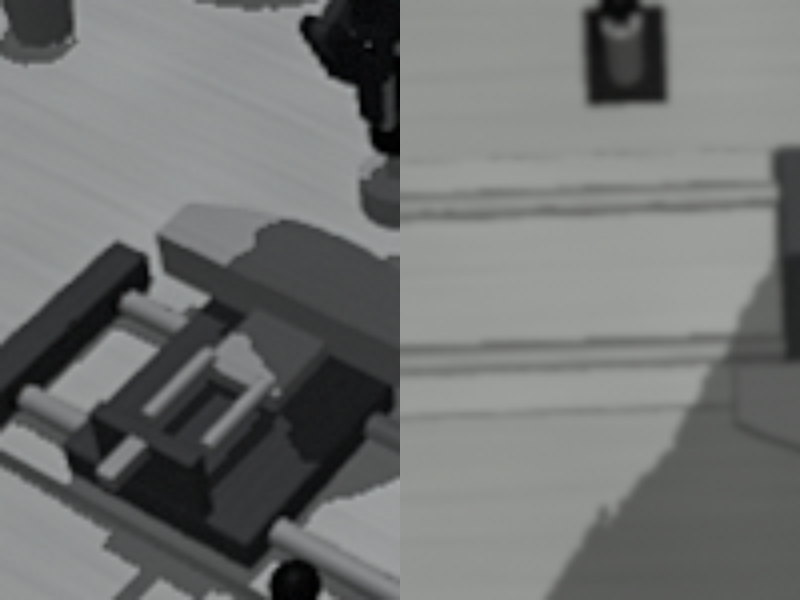

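The scene crop shows the wheel hanging under the gripper at its right border. The top crop shows the post and the left end of the edge. Next I build the tracker and check it.

```bash
cat >> h.py <<'E'
C0=np.array([.640,-.0292]); TH=.0116
EX=np.array([np.cos(TH),np.sin(TH)]); EY=np.array([-np.sin(TH),np.cos(TH)])
def bed(P): q=P[...,:2]-C0; return q@EX,q@EY
def track(P):
    "shuttle travel from pointer and rear plate, edge front at the left end part"
    x,y=bed(P); Z=P[...,2]
    m=(x>.077)&(x<.101)&(Z>.078)&(Z<.1)&(abs(y)<.17)
    r=[]
    for row in range(420):
        c=np.where(m[row])[0]
        if 4<=len(c)<=9: r.append(np.nanmean(y[row,c]))
    sp=np.median(r) if r else np.nan
    k=(x>.055)&(x<.075)&(Z>.08)&(Z<.1)&(abs(y)<.19)
    sq=np.median([np.mean(y[rw][k[rw]]) for rw in range(420) if k[rw].sum()>15] or [np.nan])
    e=(x<-.03)&(x>-.14)&(Z>.078)&(Z<.092)&(abs(y-sq)<.1)
    xs=[np.min(x[:,c][e[:,c]]) for c in range(560) if e[:,c].sum()>3 and .06<np.median(y[:,c][e[:,c]])-sq<.085]
    return sp,sq,len(r),m.sum(),(np.mean(xs) if xs else np.nan)
E
python3 - <<'E'
from h import *
for n,fs in(("top",("top0","top2")),("scene",("scene0","scene2"))):
    for f in fs: print(f,track(cloud(n,np.load(f+".npz")["d"])))
P=cloud("top",np.load("top0.npz")["d"]); x,y=bed(P); m=(P[...,2]>.13)&(x>.1)&(x<.15)&(abs(y-.05)<.04); print("post",np.median(x[m]),np.median(y[m]),y[m].min(),y[m].max())
m=(P[...,2]>.04)&(P[...,2]<.11)&(x>.1)&(x<.15)&(abs(y-.05)<.04);print(np.median(y[m]),y[m].min(),y[m].max())
P=cloud("scene",np.load("scene2.npz")["d"]); m=(P[...,2]>.05)&(P[...,2]<.085)&(P[...,0]>.42)&(P[...,0]<.49)&(abs(P[...,1]+.14)<.05); print("wheel scene",P[m].min(0),P[m].max(0),m.sum())
p=np.load("top2.npz")["p"]; cv2.imwrite("pics/t2.png",p[100:420,150:,::-1])
E
```

```text
top0 (np.float64(-0.09918794584096897), np.float64(-0.09909073037322452), 9, np.int64(57), np.float64(-0.09913161542359315))
top2 (np.float64(-0.0993839123647809), np.float64(-0.10010198018878905), 9, np.int64(57), np.float64(-0.09923230339421917))
scene0 (np.float64(-0.09255388790982379), np.float64(-0.07593988961973136), 7, np.int64(73), np.float64(-0.0983606557928552))
scene2 (np.float64(-0.09295518341306105), np.float64(-0.10648955403485863), 7, np.int64(74), np.float64(-0.10998325519246592))
post 0.12557861772994225 0.05004354023544079 0.03964158190619687 0.06078710622604356
0.04958800213515869 0.04066230703141798 0.05994617645823352
wheel scene [ 0.43290409 -0.15912259  0.05341596] [ 0.48443705 -0.10904408  0.08482431] 323
```

View pics/t2.png

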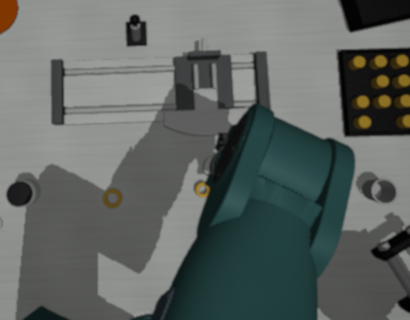

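The top view shows pointer, post and the left end of the edge all unobstructed. Tracking gives shuttle −0.0993 and post +0.0500, and the wheel is centred on the TCP.

```bash
cat > ctl.py <<'E'
import sys,json,os
from h import *
# args: rows, press target d [m], mode (init|run|go), [T]
n=int(sys.argv[1]); dt_=float(sys.argv[2]); mode=sys.argv[3]
GOAL,M,RHO,XC,EREF=.0500,5.0,.225,-.140,-.0992
o=get_obs(); t=o["t"]; xb,w=[float(a) for a in bed(o["position"])]
P=cloud("top",capture("top")[1]); sp,sq,_,_,ex=track(P); s=np.nanmean([sp,sq]); d=ex-EREF
if not -.01<d<.06: d=max(0,xb-XC)
def f(z,w,d):
    F=160*max(d-(w-z[0])**2/2/RHO*0,0); k=F/RHO/M
    return np.array([z[1],k*(z[0]-w+z[2])-.4*z[1]-.008*np.tanh(z[1]/.0015),0])
def sim(z,T,wf,df,h=.005):
    for i in range(max(1,round(T/h))): z=z+h*f(z,wf(i*h/T if T else 0),df(i*h/T if T else 0))
    return z
if mode=="init":
    S=dict(z=[s,0,0],P=np.diag([5e-4**2,1e-6,.0015**2]).tolist(),cy=w,cx=xb,t0=None)
else:
    S=json.load(open("S.json")); z=np.array(S["z"]); Pm=np.array(S["P"]); T=t-S["t"]
    wf=lambda a:S["w"]+a*(w-S["w"]); df=lambda a:S["d"]+a*(d-S["d"])
    z1=sim(z,T,wf,df); J=np.array([(sim(z+e,T,wf,df)-z1)/1e-4 for e in np.eye(3)*1e-4]).T
    Pm=J@Pm@J.T+np.diag([1e-8,(.012)**2*T*.5,(.0004)**2*T]); K=Pm[:,0]/(Pm[0,0]+(.0005)**2); inn=s-z1[0]
    if d<.002: K[2]=0
    z=z1+K*inn; Pm=Pm-np.outer(K,Pm[0]); S.update(z=z.tolist(),P=Pm.tolist())
    print("innov mm",round(inn*1e3,2))
if mode=="go": S.update(t0=t+.05,s0=S["z"][0],T=float(sys.argv[4]))
S.update(t=t,w=w,d=d); z=np.array(S["z"])
print(f"t {t:.2f} s {s*1e3:.1f} ({sp*1e3:.1f},{sq*1e3:.1f}) est s {z[0]*1e3:.1f} v {z[1]*1e3:.1f}mm/s b {z[2]*1e3:.2f} | to goal {(GOAL-z[0])*1e3:.1f} | w-s {(w-s)*1e3:.1f} d {d*1e3:.1f} (tcp {1e3*(xb-XC):.1f}) Fw {o['wrist_force'].round(1)} cmd-meas y {(S['cy']-w)*1e3:.1f} x {(S['cx']-xb)*1e3:.1f} z {o['position'][2]:.4f}")
def ref(u):
    if S["t0"] is None: return S["z"][0],0,0
    a=np.clip((u-S["t0"])/S["T"],0,1); D=GOAL-S["s0"]; T=S["T"]
    return S["s0"]+D*(10*a**3-15*a**4+6*a**5),D*(30*a**2-60*a**3+30*a**4)/T,D*(60*a-180*a**2+120*a**3)/T**2
def want(z,u):
    k=160*max(dt_,.01)/RHO/M; r,v,a=ref(u); q=1.5; A=a+q*q*(r-z[0])+1.7*q*(v-z[1])
    if abs(r-z[0])<.003 and abs(z[1])<.003 and v==0: return z[0]+z[2]
    return z[0]+z[2]-np.clip((A+.4*z[1]+.008*np.clip((z[1]+v)/.01,-1,1))/k,-.018,.018)
off=S["cy"]-w if abs(S["cy"]-w)<.0 else 0
u=t; rows=[]; cur=w
h=.01; N=int(round((.05+.1*n+.08)/h)); tr=[]
for i in range(N):
    tgt=want(z,u); cur= cur+(S["cy"]-cur)*min(1,h/.06) if u<t+.13 else cur+np.clip(tgt-cur,-.004,.004)
    z=z+h*f(z,cur,d if u<t+.1 else dt_); u+=h; tr.append(cur)
y=[tr[min(N-1,int(round((.05+.1*(j+1)+.08)/h))-1)] for j in range(n)]
rows=[round((a-S["cy"])/.1/.005)*.005 for a in y]
rx=round((XC+dt_-S["cx"]+((xb-XC)-d if d>.003 else 0)*0)/.1,2)
print("rows y",[round(r,3) for r in rows],"x->",rx,f"pred s {z[0]*1e3:.1f} v {z[1]*1e3:.1f}")
S["cy"]+=rows[-1]*.1; S["cx"]+=0 if mode=="init" else rx*.1
if mode=="init": S["cy"]=w
json.dump(S,open("S.json","w"))
E
python3 - <<'E'
from h import *
q=C0-.146*EX-.103*EY; to(q[0],q[1],.131,90.66)
E
```

```text
t 4.65 pos [ 0.4571 -0.1422  0.1298] yaw 90.7 gap 0.0251 F [ 0.31 -0.61 -2.63] j6 1.09
delta [ 0.078  0.382 -0.012] spin 0.0
```

Call:
jog_arm --deltas '[[[0.08,0.2,-0.01],0],[[0.08,0.38,-0.01],0],[[0.08,0.38,-0.01],0],[[0.08,0.38,-0.01],0],[[0.08,0.38,-0.01],0]]'

```text
t: 5.15
position: [0.4943, -0.1337, 0.131]
ee_rot: [-2.209, -2.233, 0.001]
wrist_force: [-0.1, -0.4, -2.5]
finger_gap: 0.0255
gripper_force: 61.1
```

```bash
python3 ctl.py 3 0.022 init
```

```text
t 5.15 s -99.2 (-99.4,-99.0) est s -99.2 v 0.0mm/s b 0.00 | to goal 149.2 | w-s -3.6 d 0.0 (tcp -6.9) Fw [-0.1 -0.4 -2.5] cmd-meas y 0.0 x 0.0 z 0.1310
rows y [0.035, 0.035, 0.035] x-> 0.29 pred s -99.1 v 0.1
```

Call:
jog_arm --deltas '[[[0,0.08,0],0],[[0,0.16,0],0],[[0,0.24,0],0],[[0,0.29,0],0]]'

```text
t: 5.6
position: [0.5245, -0.1328, 0.1311]
ee_rot: [-2.208, -2.234, 0.001]
wrist_force: [-4.9, 0.3, -1.0]
finger_gap: 0.0252
gripper_force: 61.2
```

```bash
python3 - <<'E'
import json
S=json.load(open("S.json")); S["cx"]+=.029; json.dump(S,open("S.json","w"))
E
python3 ctl.py 3 0.022 go 6
```

```text
innov mm -0.08
t 5.60 s -99.1 (-99.2,-98.9) est s -99.0 v 1.3mm/s b -0.02 | to goal 149.0 | w-s -3.2 d 23.8 (tcp 23.3) Fw [-4.9  0.3 -1. ] cmd-meas y -0.5 x -1.2 z 0.1311
rows y [0.025, 0.005, -0.01] x-> -0.0 pred s -98.3 v 2.4
```

Call:
jog_arm --deltas '[[[0.025,0,0],0],[[0.005,0,0],0],[[-0.01,0,0],0]]'

```text
t: 5.95
position: [0.5236, -0.1338, 0.1311]
ee_rot: [-2.208, -2.234, 0.0]
wrist_force: [-5.3, 0.0, -3.4]
finger_gap: 0.025
gripper_force: 61.0
```

```bash
python3 ctl.py 3 0.022 run
```

```text
innov mm 0.54
t 5.95 s -97.7 (-97.5,-97.9) est s -97.8 v 4.5mm/s b 0.11 | to goal 147.8 | w-s -5.5 d 22.6 (tcp 22.4) Fw [-5.3  0.  -3.4] cmd-meas y -0.6 x -0.3 z 0.1311
rows y [0.015, 0.005, 0.005] x-> -0.0 pred s -95.0 v 8.8
```

Call:
jog_arm --deltas '[[[0.015,0,0],0],[[0.005,0,0],0],[[0.005,0,0],0]]'

```text
t: 6.3
position: [0.5239, -0.1334, 0.1313]
ee_rot: [-2.209, -2.234, 0.0]
wrist_force: [-3.6, -0.7, -4.6]
finger_gap: 0.0253
gripper_force: 61.1
```

```bash
python3 ctl.py 3 0.022 run
```

```text
innov mm 0.29
t 6.30 s -95.4 (-95.1,-95.6) est s -95.4 v 8.7mm/s b 0.16 | to goal 145.4 | w-s -7.5 d 22.7 (tcp 22.7) Fw [-3.6 -0.7 -4.6] cmd-meas y -0.4 x -0.6 z 0.1313
rows y [0.015, 0.015, 0.02] x-> -0.0 pred s -90.2 v 15.7
```

Call:
jog_arm --deltas '[[[0.015,0,0],0],[[0.015,0,0],0],[[0.02,0,0],0]]'

```text
t: 6.65
position: [0.5239, -0.1313, 0.1313]
ee_rot: [2.209, 2.234, 0.0]
wrist_force: [-3.5, -0.1, -4.4]
finger_gap: 0.0253
gripper_force: 61.1
```

```bash
python3 ctl.py 4 0.022 run
```

```text
innov mm -0.95
t 6.65 s -92.4 (-92.4,-92.5) est s -92.4 v 11.3mm/s b -0.01 | to goal 142.4 | w-s -8.3 d 22.9 (tcp 22.8) Fw [-3.5 -0.1 -4.4] cmd-meas y -0.5 x -0.7 z 0.1313
rows y [-0.03, -0.01, 0.01, 0.035] x-> -0.0 pred s -83.0 v 25.4
```

Call:
jog_arm --deltas '[[[-0.03,0,0],0],[[-0.01,0,0],0],[[0.01,0,0],0],[[0.035,0,0],0]]'

```text
t: 7.1
position: [0.5239, -0.1277, 0.1313]
ee_rot: [2.209, 2.234, 0.0]
wrist_force: [-4.1, -0.2, -3.3]
finger_gap: 0.0254
gripper_force: 61.1
```

```bash
python3 ctl.py 4 0.022 run
```

```text
innov mm -0.89
t 7.10 s -86.6 (-86.3,-86.9) est s -86.6 v 16.9mm/s b -0.15 | to goal 136.6 | w-s -10.5 d 22.8 (tcp 22.8) Fw [-4.1 -0.2 -3.3] cmd-meas y -0.6 x -0.7 z 0.1313
rows y [-0.025, 0.0, 0.025, 0.06] x-> -0.0 pred s -73.3 v 34.7
```

Call:
jog_arm --deltas '[[[-0.025,0,0],0],[[0,0,0],0],[[0.025,0,0],0],[[0.06,0,0],0]]'

```text
t: 7.55
position: [0.5238, -0.1217, 0.1313]
ee_rot: [2.209, 2.234, 0.0]
wrist_force: [-3.5, -0.9, -3.4]
finger_gap: 0.0253
gripper_force: 61.1
```

```bash
sed -i 's/.0500,5.0,/.0500,5.6,/' ctl.py; python3 ctl.py 4 0.022 run
```

```text
innov mm -0.02
t 7.55 s -77.3 (-77.4,-77.2) est s -77.3 v 24.9mm/s b -0.15 | to goal 127.3 | w-s -13.8 d 22.9 (tcp 22.8) Fw [-3.5 -0.9 -3.4] cmd-meas y -0.7 x -0.7 z 0.1313
rows y [0.025, 0.055, 0.09, 0.13] x-> -0.0 pred s -60.3 v 39.8
```

Call:
jog_arm --deltas '[[[0.025,0,0],0],[[0.055,0,0],0],[[0.09,0,0],0],[[0.13,0,0],0]]'

```text
t: 8.0
position: [0.5237, -0.1085, 0.1313]
ee_rot: [2.209, 2.234, 0.0]
wrist_force: [-4.5, 0.2, -1.3]
finger_gap: 0.0253
gripper_force: 61.1
```

```bash
python3 ctl.py 4 0.022 run
```

```text
innov mm 1.55
t 8.00 s -62.6 (-62.2,-63.0) est s -62.7 v 36.9mm/s b 0.03 | to goal 112.7 | w-s -15.4 d 22.4 (tcp 22.8) Fw [-4.5  0.2 -1.3] cmd-meas y -0.8 x -0.7 z 0.1313
rows y [0.07, 0.115, 0.165, 0.23] x-> -0.0 pred s -39.5 v 49.8
```

Call:
jog_arm --deltas '[[[0.07,0,0],0],[[0.115,0,0],0],[[0.165,0,0],0],[[0.23,0,0],0]]'

```text
t: 8.45
position: [0.5234, -0.0854, 0.1313]
ee_rot: [2.209, 2.234, 0.0]
wrist_force: [-3.8, -0.5, -2.0]
finger_gap: 0.0252
gripper_force: 61.2
```

```bash
sed -i 's/.0500,5.6,/.0500,5.3,/' ctl.py; python3 ctl.py 3 0.022 run
```

```text
innov mm 4.75
t 8.45 s -39.5 (-42.2,-36.9) est s -39.6 v 55.3mm/s b 0.58 | to goal 89.6 | w-s -15.3 d 24.7 (tcp 22.8) Fw [-3.8 -0.5 -2. ] cmd-meas y -1.0 x -0.7 z 0.1313
rows y [0.28, 0.335, 0.39] x-> -0.0 pred s -14.8 v 54.4
```

The rear-plate reading went bad, most likely from occlusion, so I switch to the pointer only and fix the filter state.

```bash
sed -i 's/s=np.nanmean(\[sp,sq\])/s=sp/' ctl.py; sed -i 's/(abs(y-sq)<.1)/(abs(y-sp)<.1)/; s/\[e\[:,c\]\])-sq</[e[:,c]])-sp</' h.py
python3 - <<'E'
import json
S=json.load(open("S.json")); S["cy"]-=.039; S["z"]=[-.0423,.0495,.0001]; S["d"]=.0228; json.dump(S,open("S.json","w"))
E
python3 ctl.py 3 0.022 run
```

```text
innov mm -0.16
t 8.50 s -40.0 (-40.0,-35.8) est s -39.9 v 49.6mm/s b 0.08 | to goal 89.9 | w-s -14.0 d 22.5 (tcp 22.6) Fw [-4.2  2.1 -3. ] cmd-meas y -1.8 x -0.5 z 0.1313
rows y [0.185, 0.25, 0.315] x-> -0.0 pred s -17.3 v 52.4
```

Call:
jog_arm --deltas '[[[0.185,0,0],0],[[0.25,0,0],0],[[0.315,0,0],0]]'

```text
t: 8.85
position: [0.523, -0.054, 0.1313]
ee_rot: [2.208, 2.235, -0.0]
wrist_force: [-3.7, -0.8, -2.0]
finger_gap: 0.0254
gripper_force: 61.1
```

```bash
python3 ctl.py 3 0.022 run
```

```text
innov mm 1.81
t 8.85 s -20.5 (-20.5,-24.6) est s -20.6 v 53.9mm/s b 0.34 | to goal 70.6 | w-s -2.9 d 29.8 (tcp 22.7) Fw [-3.7 -0.8 -2. ] cmd-meas y -0.9 x -0.7 z 0.1313
rows y [0.125, 0.18, 0.235] x-> -0.0 pred s 1.7 v 47.9
```

Call:
jog_arm --deltas '[[[0.13,0,0],0],[[0.18,0,0],0],[[0.235,0,0],0]]'

```text
t: 9.2
position: [0.5228, -0.0305, 0.1312]
ee_rot: [-2.209, -2.234, 0.0]
wrist_force: [-3.6, 1.4, -3.0]
finger_gap: 0.0251
gripper_force: 61.1
```

```bash
python3 - <<'E'
s=open("ctl.py").read()
s=s.replace('P=cloud("top",capture("top")[1]); sp,sq,_,_,ex=track(P)','im,dep=capture("top"); np.savez("last.npz",p=im,d=dep); P=cloud("top",dep); sp,sq,nr,npx,ex=track(P); print("rows/px",nr,npx)')
s=s.replace("if not -.01<d<.06:","if not abs(d-(xb-XC))<.0015:")
open("ctl.py","w").write(s)
import json
S=json.load(open("S.json"));S["d"]=.0227;json.dump(S,open("S.json","w"))
E
python3 ctl.py 3 0.022 run; python3 -c "
import numpy as np,cv2
p=np.load('last.npz')['p'];cv2.imwrite('pics/l1.png',cv2.resize(p[100:260,190:430,::-1],None,fx=3,fy=3))"
```

```text
rows/px 9 45
innov mm 1.42
t 9.20 s -1.8 (-1.8,-3.5) est s -1.8 v 48.4mm/s b 0.55 | to goal 51.8 | w-s 1.8 d 22.7 (tcp 22.7) Fw [-3.6  1.4 -3. ] cmd-meas y -0.8 x -0.7 z 0.1312
rows y [0.08, 0.13, 0.175] x-> -0.0 pred s 17.1 v 39.6
```

View pics/l1.png

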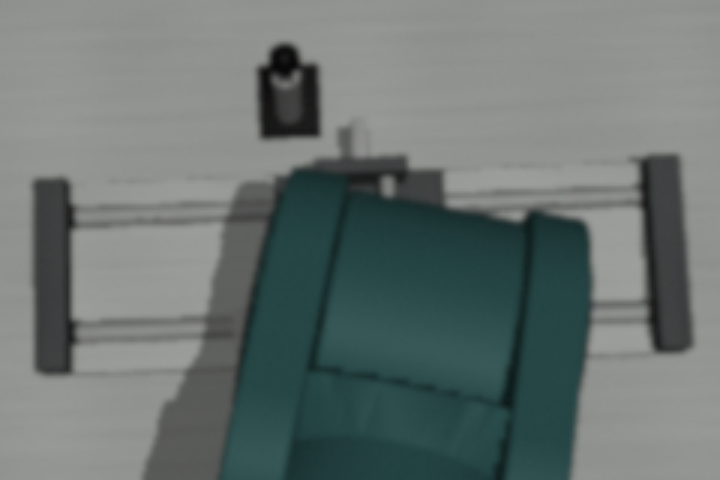

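The pointer finger (crop 357,140) and post (crop 290,100) stay visible, while the arm covers the edge. I continue on the pointer alone.

Call:
jog_arm --deltas '[[[0.08,0,0],0],[[0.13,0,0],0],[[0.175,0,0],0]]'

```text
t: 9.55
position: [0.5225, -0.0129, 0.1312]
ee_rot: [-2.209, -2.234, 0.0]
wrist_force: [-3.7, -1.0, -3.3]
finger_gap: 0.0252
gripper_force: 61.1
```

```bash
python3 ctl.py 3 0.022 run
```

```text
rows/px 9 54
innov mm 1.75
t 9.55 s 14.9 (14.9,15.5) est s 14.9 v 41.7mm/s b 0.79 | to goal 35.1 | w-s 2.7 d 22.7 (tcp 22.7) Fw [-3.7 -1.  -3.3] cmd-meas y -1.0 x -0.6 z 0.1312
rows y [0.09, 0.13, 0.165] x-> -0.0 pred s 30.7 v 31.1
```

Call:
jog_arm --deltas '[[[0.09,0,0],0],[[0.13,0,0],0],[[0.165,0,0],0]]'

```text
t: 9.9
position: [0.5224, 0.0036, 0.1313]
ee_rot: [-2.208, -2.234, -0.0]
wrist_force: [-3.5, -0.4, -3.2]
finger_gap: 0.0251
gripper_force: 61.1
```

```bash
python3 ctl.py 3 0.022 run
```

```text
rows/px 10 55
innov mm 0.62
t 9.90 s 28.1 (28.1,28.7) est s 28.1 v 31.7mm/s b 0.87 | to goal 21.9 | w-s 6.0 d 22.7 (tcp 22.7) Fw [-3.5 -0.4 -3.2] cmd-meas y -1.0 x -0.7 z 0.1313
rows y [0.035, 0.065, 0.09] x-> -0.0 pred s 39.4 v 21.2
```

Call:
jog_arm --deltas '[[[0.035,0,0],0],[[0.065,0,0],0],[[0.09,0,0],0]]'

```text
t: 10.25
position: [0.5223, 0.0124, 0.1313]
ee_rot: [-2.209, -2.234, -0.0]
wrist_force: [-3.6, -0.1, -2.5]
finger_gap: 0.0251
gripper_force: 61.1
```

```bash
python3 ctl.py 3 0.022 run
```

```text
rows/px 10 54
innov mm 1.41
t 10.25 s 38.6 (38.6,37.6) est s 38.5 v 23.9mm/s b 1.05 | to goal 11.5 | w-s 4.3 d 22.8 (tcp 22.8) Fw [-3.6 -0.1 -2.5] cmd-meas y -0.7 x -0.7 z 0.1313
rows y [0.06, 0.08, 0.09] x-> -0.0 pred s 46.6 v 13.2
```

Call:
jog_arm --deltas '[[[0.06,0,0],0],[[0.08,0,0],0],[[0.09,0,0],0]]'

```text
t: 10.6
position: [0.5222, 0.0215, 0.1313]
ee_rot: [-2.208, -2.234, -0.0]
wrist_force: [-4.0, -0.7, -3.7]
finger_gap: 0.0253
gripper_force: 61.1
```

```bash
python3 ctl.py 3 0.022 run
```

```text
rows/px 9 51
innov mm 0.6
t 10.60 s 45.8 (45.8,46.3) est s 45.7 v 15.5mm/s b 1.13 | to goal 4.3 | w-s 6.3 d 22.8 (tcp 22.8) Fw [-4.  -0.7 -3.7] cmd-meas y -0.8 x -0.7 z 0.1313
rows y [0.025, 0.03, 0.03] x-> -0.0 pred s 50.2 v 5.4
```

Call:
jog_arm --deltas '[[[0.025,0,0],0],[[0.03,0,0],0],[[0.03,0,0],0]]'

```text
t: 10.95
position: [0.5222, 0.0242, 0.1313]
ee_rot: [-2.209, -2.234, -0.0]
wrist_force: [-4.4, -0.2, -3.8]
finger_gap: 0.0253
gripper_force: 61.1
```

```bash
python3 ctl.py 3 0.022 run
```

```text
rows/px 9 48
innov mm 1.26
t 10.95 s 50.8 (50.8,50.6) est s 50.7 v 9.8mm/s b 1.29 | to goal -0.7 | w-s 4.0 d 22.8 (tcp 22.8) Fw [-4.4 -0.2 -3.8] cmd-meas y -0.6 x -0.7 z 0.1313
rows y [0.05, 0.05, 0.045] x-> -0.0 pred s 53.0 v 0.5
```

Call:
jog_arm --deltas '[[[0.05,0,0],0],[[0.05,0,0],0],[[0.045,0,0],0]]'

```text
t: 11.3
position: [0.5221, 0.0288, 0.1313]
ee_rot: [-2.208, -2.234, -0.0]
wrist_force: [-3.9, 0.2, -2.8]
finger_gap: 0.0253
gripper_force: 61.0
```

```bash
python3 ctl.py 3 0.022 run
```

```text
rows/px 9 47
innov mm 0.2
t 11.30 s 53.0 (53.0,52.8) est s 53.0 v 2.6mm/s b 1.31 | to goal -3.0 | w-s 6.4 d 22.8 (tcp 22.8) Fw [-3.9  0.2 -2.8] cmd-meas y -0.7 x -0.7 z 0.1313
rows y [-0.01, -0.02, -0.045] x-> -0.0 pred s 53.0 v -0.9
```

Call:
jog_arm --deltas '[[[-0.01,0,0],0],[[-0.02,0,0],0],[[-0.045,0,0],0]]'

```text
t: 11.65
position: [0.5221, 0.024, 0.1313]
ee_rot: [2.209, 2.234, 0.0]
wrist_force: [-3.3, 0.0, -3.8]
finger_gap: 0.0251
gripper_force: 61.1
```

```bash
python3 ctl.py 3 0.022 run
```

```text
rows/px 9 49
innov mm -0.25
t 11.65 s 52.9 (52.9,52.9) est s 52.9 v -0.7mm/s b 1.27 | to goal -2.9 | w-s 1.7 d 22.8 (tcp 22.8) Fw [-3.3  0.  -3.8] cmd-meas y -0.4 x -0.7 z 0.1313
rows y [0.0, 0.0, 0.0] x-> -0.0 pred s 52.8 v -0.1
```

Now at rest in the friction dead band, I hold and watch.

Call:
jog_arm --deltas '[[[0,0,0],0],[[0,0,0],0],[[0,0,0],0]]'

```text
t: 12.0
position: [0.5222, 0.0242, 0.1313]
ee_rot: [-2.209, -2.234, -0.0]
wrist_force: [-3.7, -0.3, -4.2]
finger_gap: 0.0255
gripper_force: 61.0
```

```bash
python3 ctl.py 5 0.022 run
```

```text
rows/px 9 50
innov mm -0.42
t 12.00 s 52.3 (52.3,52.8) est s 52.4 v -0.8mm/s b 1.18 | to goal -2.4 | w-s 2.4 d 22.8 (tcp 22.8) Fw [-3.7 -0.3 -4.2] cmd-meas y -0.5 x -0.7 z 0.1313
rows y [-0.01, -0.01, -0.01, -0.01, -0.01] x-> -0.0 pred s 52.2 v -0.0
```

Call:
jog_arm --deltas '[[[-0.01,0,0],0],[[-0.01,0,0],0],[[-0.01,0,0],0],[[-0.01,0,0],0],[[-0.01,0,0],0]]'

```text
t: 12.55
position: [0.5222, 0.0232, 0.1313]
ee_rot: [-2.209, -2.234, -0.0]
wrist_force: [-3.2, -0.3, -3.7]
finger_gap: 0.0252
gripper_force: 61.1
```

```bash
python3 ctl.py 5 0.022 run
```

```text
rows/px 9 51
innov mm 0.22
t 12.55 s 52.3 (52.3,52.8) est s 52.2 v -0.3mm/s b 1.24 | to goal -2.2 | w-s 1.5 d 22.8 (tcp 22.8) Fw [-3.2 -0.3 -3.7] cmd-meas y -0.5 x -0.7 z 0.1313
rows y [0.0, 0.0, 0.0, 0.0, 0.0] x-> -0.0 pred s 52.2 v -0.0
```

Call:
jog_arm --deltas '[[[0,0,0],0],[[0,0,0],0],[[0,0,0],0],[[0,0,0],0],[[0,0,0],0]]'

```text
t: 13.1
position: [0.5222, 0.0232, 0.1313]
ee_rot: [2.209, 2.234, 0.0]
wrist_force: [-3.5, 0.4, -3.0]
finger_gap: 0.0249
gripper_force: 61.1
```

```bash
python3 ctl.py 5 0.022 run
```

```text
rows/px 9 52
innov mm 0.15
t 13.10 s 52.3 (52.3,52.8) est s 52.3 v -0.1mm/s b 1.27 | to goal -2.3 | w-s 1.4 d 22.8 (tcp 22.8) Fw [-3.5  0.4 -3. ] cmd-meas y -0.5 x -0.7 z 0.1313
rows y [0.005, 0.005, 0.005, 0.005, 0.005] x-> -0.0 pred s 52.3 v 0.0
```

Call:
jog_arm --deltas '[[[0,0,0],0],[[0,0,0],0],[[0,0,0],0],[[0,0,0],0],[[0,0,0],0]]'

```text
t: 13.65
position: [0.5222, 0.0231, 0.1313]
ee_rot: [2.209, 2.234, 0.0]
wrist_force: [-3.8, -0.4, -3.4]
finger_gap: 0.025
gripper_force: 61.1
```

Call:
jog_arm --deltas '[[[0,0,0],0],[[0,0,0],0],[[0,0,0],0],[[0,0,0],0],[[0,0,0],0]]'

```text
t: 14.15
position: [0.5222, 0.0232, 0.1313]
ee_rot: [-2.209, -2.234, -0.0]
wrist_force: [-3.3, -0.3, -3.4]
finger_gap: 0.0253
gripper_force: 61.1
```

```bash
python3 ctl.py 5 0.022 run
```

```text
rows/px 9 51
innov mm 0.16
t 14.15 s 52.3 (52.3,52.8) est s 52.3 v -0.1mm/s b 1.30 | to goal -2.3 | w-s 1.4 d 22.8 (tcp 22.8) Fw [-3.3 -0.3 -3.4] cmd-meas y -0.0 x -0.7 z 0.1313
rows y [0.0, 0.0, 0.0, 0.0, 0.0] x-> -0.0 pred s 52.3 v -0.0
```

Fully at rest, so I hold for longer stretches.

Call:
jog_arm --deltas '[[[0,0,0],0],[[0,0,0],0],[[0,0,0],0],[[0,0,0],0],[[0,0,0],0]]'

```text
t: 14.7
position: [0.5222, 0.0232, 0.1313]
ee_rot: [2.209, 2.234, 0.0]
wrist_force: [-3.5, -0.0, -3.8]
finger_gap: 0.025
gripper_force: 61.1
```

Call:
jog_arm --deltas '[[[0,0,0],0],[[0,0,0],0],[[0,0,0],0],[[0,0,0],0],[[0,0,0],0]]'

```text
t: 15.2
position: [0.5222, 0.0232, 0.1313]
ee_rot: [2.209, 2.234, 0.0]
wrist_force: [-4.9, -0.2, -3.1]
finger_gap: 0.0257
gripper_force: 61.1
```

Call:
jog_arm --deltas '[[[0,0,0],0],[[0,0,0],0],[[0,0,0],0],[[0,0,0],0],[[0,0,0],0]]'

```text
t: 15.7
position: [0.5222, 0.0232, 0.1313]
ee_rot: [-2.209, -2.234, 0.0]
wrist_force: [-3.5, 0.2, -4.5]
finger_gap: 0.0251
gripper_force: 61.1
```

```bash
python3 ctl.py 5 0.022 run
```

```text
rows/px 9 51
innov mm 0.18
t 15.70 s 52.3 (52.3,52.8) est s 52.3 v -0.0mm/s b 1.33 | to goal -2.3 | w-s 1.4 d 22.8 (tcp 22.8) Fw [-3.5  0.2 -4.5] cmd-meas y 0.0 x -0.7 z 0.1313
rows y [0.0, 0.0, 0.0, 0.0, 0.0] x-> -0.0 pred s 52.3 v -0.0
```

Call:
jog_arm --deltas '[[[0,0,0],0],[[0,0,0],0],[[0,0,0],0],[[0,0,0],0],[[0,0,0],0]]'

```text
t: 16.25
position: [0.5222, 0.0232, 0.1313]
ee_rot: [-2.209, -2.234, -0.0]
wrist_force: [-3.4, -0.1, -3.5]
finger_gap: 0.0252
gripper_force: 61.1
```

Call:
jog_arm --deltas '[[[0,0,0],0],[[0,0,0],0],[[0,0,0],0],[[0,0,0],0],[[0,0,0],0]]'

```text
t: 16.75
position: [0.5222, 0.0232, 0.1313]
ee_rot: [2.209, 2.234, -0.0]
wrist_force: [-3.3, -0.2, -3.5]
finger_gap: 0.0255
gripper_force: 61.1
```

Call:
jog_arm --deltas '[[[0,0,0],0],[[0,0,0],0],[[0,0,0],0],[[0,0,0],0],[[0,0,0],0]]'

```text
t: 17.25
position: [0.5221, 0.0232, 0.1313]
ee_rot: [-2.209, -2.234, 0.0]
wrist_force: [-3.9, 0.1, -3.5]
finger_gap: 0.0255
gripper_force: 61.1
```

Call:
jog_arm --deltas '[[[0,0,0],0],[[0,0,0],0],[[0,0,0],0],[[0,0,0],0],[[0,0,0],0]]'

```text
t: 17.75
position: [0.5222, 0.0232, 0.1313]
ee_rot: [2.209, 2.234, 0.0]
wrist_force: [-3.7, -0.0, -3.3]
finger_gap: 0.0253
gripper_force: 61.1
```

```bash
python3 ctl.py 5 0.022 run
```

```text
rows/px 9 51
innov mm 0.16
t 17.75 s 52.3 (52.3,52.8) est s 52.3 v -0.0mm/s b 1.34 | to goal -2.3 | w-s 1.4 d 22.8 (tcp 22.8) Fw [-3.7 -0.  -3.3] cmd-meas y 0.0 x -0.7 z 0.1313
rows y [0.0, 0.0, 0.0, 0.0, 0.0] x-> -0.0 pred s 52.3 v -0.0
```

Call:
jog_arm --deltas '[[[0,0,0],0],[[0,0,0],0],[[0,0,0],0],[[0,0,0],0],[[0,0,0],0]]'

```text
t: 18.3
position: [0.5221, 0.0232, 0.1313]
ee_rot: [-2.209, -2.234, 0.0]
wrist_force: [-3.7, 0.4, -4.2]
finger_gap: 0.0253
gripper_force: 61.1
```

Call:
jog_arm --deltas '[[[0,-0.15,0],0],[[0,-0.35,0],0],[[0,-0.6,0],0],[[0,-0.75,0],0],[[0,-0.75,0],0]]'

```text
t: 18.8
position: [0.4464, 0.0223, 0.1318]
ee_rot: [2.208, 2.233, 0.001]
wrist_force: [-0.5, 0.1, -3.1]
finger_gap: 0.0253
gripper_force: 61.0
```

Call:
jog_arm --deltas '[[[0,0,0],0],[[0,0,0],0],[[0,0,0],0],[[0,0,0],0],[[0,0,0],0]]'

```text
t: 19.3
position: [0.4474, 0.0223, 0.1312]
ee_rot: [-2.209, -2.234, 0.0]
wrist_force: [-0.3, -0.0, -2.2]
finger_gap: 0.0252
gripper_force: 61.0
```

Run:
```python
from h import *
for i in range(2):
    o=get_obs(); im,d=capture("top"); print(o["t"],track(cloud("top",d)),bed(o["position"]),o["finger_gap"],o["wrist_force"])
cv2.imwrite("pics/end.png",im[:,:,::-1])
```

```text
19.3 (np.float64(0.052276268026603866), np.float64(0.052834513232527754), 9, np.int64(51), np.float64(-0.08997547445100286)) (np.float64(-0.19197530761774967), np.float64(0.05373177289610147)) 0.025232077139063808 [-3.43234797e-01 -8.34221015e-04 -2.18355504e+00]
19.35 (np.float64(0.05229255395456469), np.float64(0.05284918354521201), 9, np.int64(52), np.float64(-0.090048523148549)) (np.float64(-0.1920868765711351), np.float64(0.05374097056482778)) 0.02524849137269813 [ 0.0997008   0.46634348 -2.29573296]
```

View pics/end.png

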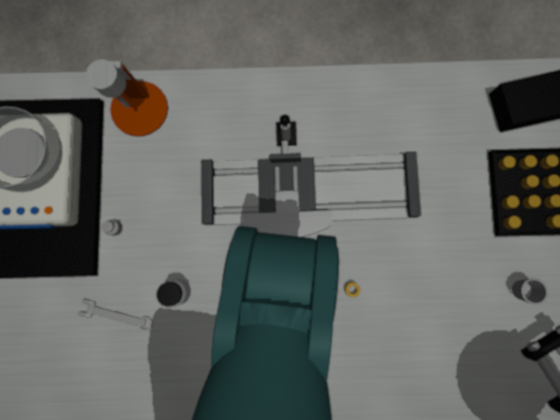

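The shuttle stands at the post, with the pointer (284,150) in line with the post (286,130). The wheel is about 50 mm clear of the edge.

```bash
python3 -c "
from workcell import *
print(hand_in())"
```

```text
the job is handed in; nothing more can be done
None
```

I handed the job in: the shuttle was walked to the post and held there about 7 s at roughly 3.6 N, then left at rest about 2 mm off line, with the roller held clear in the gripper; the hand-in returned no verdict.

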